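Seat the brass block on its parallels

ROBOT

A 6-joint arm with a two-finger parallel gripper is mounted at the origin on the work surface. World frame = base frame: x ahead of the robot, y to its left, z up, the work surface at z = 0. Lengths are in m, angles in rad, forces in N, time in s.
With the tool pointing down it reaches from about 0.325 to 0.85 m from the base axis. Payload 4.4 kg.
Tool frame: the origin (TCP) lies midway between the tips of the shut fingers; the grasp point (between the pads) lies arm.grasp_offset behind it (arm.grasp_offset is the distance from the TCP to the grasp point, in m); z points along the fingers, y is the direction in which the jaws open and shut (so a half turn about z gives the same grasp; the last joint's range is limited). The gripper opens to 94 mm and grips with 3 to 60 N. Pads are 16 mm wide; open, the fingers measure 119 mm over their backs; the gripper's body (75 mm by 177 mm) begins 78 mm behind the grasp point.
Start: joints at [-0.15, 0.207, 1.542, -0, 1.393, -0.15], TCP at [0.575, -0, 0.205] pointing down, gripper open.
Joint ranges: [-2.73, 2.73], [-0.86, 2.22], [0.23, 2.46], [-1.11, 4.25], [0.08, 2.63], [-2.82, 2.82]. Speed limits (rad/s): [2.79, 2.79, 3.14, 3.14, 3.14, 3.14].

INTERFACE

Orientations are given as a 3x3 rotation matrix whose columns are the frame's x, y, z axes.
In Python, from workcell import arm, viewer gives the robot as it stands. The module is installed in compiled form; this text tells all that it offers.
- The arm moves only by the tool step_arm, never from a script. Its argument "series" is a list of rows, each a list of 4 numbers: the shift along the tool's x, y, z in m, then the turn about the tool's z in rad. A call has 1 to 8 rows; each row shifts and turns the pose as measured when the row begins, along the tool's axes as they then stand; what a row does not reach is not made up. A row lasts 1/12 s, in which the tool goes at most 41.7 mm and 7.16 degrees, less where a joint would pass 70% of its speed; a pose out of reach is approached as far as the arm can. A call is refused whole if a number of a shift passes 0.0417 or a number of a turn 0.125, either way. A call with a gripper value outside its range is refused whole. "grip" is the closure, from -1 (fully open) to 1 (shut), so that 0 is half open, set as the call begins (left out, the last holds). The fingers move at their own pace and stop on an object; "grip_force" is the grip in N (left out, the last holds). Time passes only in rows, so rows that do not move let the fingers close. It gives the time, the measured TCP pose, the force and the opening at its end, in the units of the state.
- arm.state(): the state, without advancing time (a new reading comes with each control period).
- viewer.read_camera(name): name is "scene" or "side" or "wrist"; returns a dict with "image" (420x560x3 uint8, red, green, blue), "depth" (420x560 float32, m along the optical axis (not along the pixel's ray), 0 where there is no reading), "fx", "fy", "cx", "cy" (pixels), "pose" (4x4, takes a point from camera to world coordinates); the wrist camera has in their place "T_tool_cam" (4x4, takes a point from camera to tool coordinates, whose origin is the TCP and whose axes are the flange's). Camera axes: x right, y up, looking along -z (the intrinsics and any distortion apply to the point x, -y, -z); pixel columns grow to the right and rows downward; lengths in m; the calibration is good to about 2 mm. A picture is of the moment at which its call begins: read the wrist's pose just before it.
- arm.sign_off(): hands the job in, once; it reports no verdict.
The state is a dict: "t": time; "joint_pos": joint angles; "dq": joint speeds; "joint_efforts": joint torques, N m; "eef_pos": TCP position; "eef_rot": TCP orientation; "ft_force": force on the tool from outside, world axes, zero at the start; "torque": the same for the moment, N m; "finger_gap": finger opening in m.
Only numpy, scipy, OpenCV 4.12 (cv2) and the standard library are available. Lean on these libraries where they do the work, as an engineer would, in place of code of your own. Each camera call takes 0.05 s, during which the arm holds its last target.

TASK

On the jewellery bench, a thick brass block stands proud in the jaws of one of the two small vises, so the two steel parallels under it are still loose. Take the white-footed tapper and, keeping it upright in the gripper, tap or press the block straight down with its foot until it is fully home on the parallels and they can no longer slide; do not push the block with the gripper itself. Then stand the tapper upright on the open bench again and let go.

Things in the scene. Friction and masses are not known exactly. Their poses are not given: they have to be found in the camera images.
- tapper: tool standing on the bench in a row with a steel ball-ended punch, a tapered wooden mandrel and a glue bottle: white nylon foot 40 mm diameter, 30 mm high; above it a round wooden handle 24 mm diameter, from 30 to 125 mm height, to be gripped from above at about 95 mm; 0.13 to 0.24 kg. Origin: centre of the foot's flat underside; z up along the handle; yaw means nothing.
- block: brass block 60 (x) x 40 (y, across the jaws) x 36 mm high; slides only straight down. Origin: centre of its underside, 48 to 54 mm above the bench at the start, 39 mm when home (top 75 mm). Gives way at about 7 N, no spring, stays where left, stops hard when home; 20 N is ample. Jaw tops are at 65 mm. The like vise beside it holds a thinner plate, already seated.
- parallel_a: loose steel parallel (flat bar) 100 mm long (its x) x 8 mm thick x 14 mm high, lying on the bed of the block's vise (dark steel, fixed, 76 mm wide, 180 mm long, turned up to 0.35 rad), under the block, along the jaws; its ends show in front of and behind the block. Origin: centre of its underside, 25 mm above the bench. Not to be handled.
- parallel_b: the like parallel, 26 mm beside the first, towards the vise's screw. Origin: centre of its underside, 25 mm above the bench. Not to be handled.
Things that resemble listed ones, but are neither listed nor needed, are in the scene too. Leave any green look-alike of the tapper alone. Leave any pink look-alike of the part that bears block alone.

How it is judged:
By the outcome, as a careful person would: the job done as asked, in the order asked, and still so for the second after the job is handed in, with the robot touching nothing.
It also fails if it takes over 48 s, if anything falls off the work surface, if the arm or the gripper's body presses on something with over 40 N, if the wrist force passes 120 N, or if a joint passes its speed limit or range.

## Working session

There is one attempt and no reset: what is moved stays moved. The work goes in short steps, Python scripts to look and compute and a tool call to move; the robot and the scene stay as the last step left them, time stands still between calls to the robot, and variables do not carry over. Pictures are saved under pics/ and viewed, and the job is handed in when it is done.

Besides the shell and the picture viewer there is one more tool, called after "Emit:" in YAML: its name, and indented under it one key for each argument. step_arm: Moves the arm, as the interface text tells. Its arguments: {"type":"object","properties":{"series":{"type":"array"},"grip":{"type":"number"},"grip_force":{"type":"number"}},"required":["series"]}

```bash
mkdir -p pics
cat > h.py <<'E'
import numpy as np, cv2, pickle
from workcell import arm, viewer
def grab(n):
    st=arm.state(); c=viewer.read_camera(n)
    if n=="wrist":
        T=np.eye(4);T[:3,:3]=st["eef_rot"];T[:3,3]=st["eef_pos"];c["pose"]=T@np.array(c["T_tool_cam"])
    return c
def save(c,f): pickle.dump(c,open(f,"wb"))
def load(f): return pickle.load(open(f,"rb"))
def png(c,f,box=None,s=1):
    im=c["image"][:,:,::-1]
    if box: im=im[box[1]:box[3],box[0]:box[2]]
    cv2.imwrite(f,cv2.resize(im,None,fx=s,fy=s,interpolation=cv2.INTER_CUBIC))
def pt(c,u,v,d=None):
    if d is None: d=c["depth"][int(round(v)),int(round(u))]
    p=np.array([(u-c["cx"])/c["fx"]*d,-(v-c["cy"])/c["fy"]*d,-d,1]);return (np.array(c["pose"])@p)[:3]
def cloud(c):
    h,w=c["depth"].shape;u,v=np.meshgrid(np.arange(w),np.arange(h));d=c["depth"]
    P=np.stack([(u-c["cx"])/c["fx"]*d,-(v-c["cy"])/c["fy"]*d,-d,np.ones_like(d)],-1)@np.array(c["pose"]).T
    return P[...,:3]
E
python3 - <<'E'
from h import *
for n in ["scene","side","wrist"]:
    c=grab(n);save(c,n+"0.pkl");png(c,f"pics/{n}0.png",s=1.4); print([k for k in c if k not in("image","depth")],(c["depth"]==0).mean())
s=arm.state();print(s["t"],s["eef_pos"],s["ft_force"],s["finger_gap"],arm.grasp_offset);print(np.round(s["eef_rot"],3))
E
```

```text
['fx', 'fy', 'cx', 'cy', 'pose'] 0.004005102040816327
['fx', 'fy', 'cx', 'cy', 'pose'] 0.004289965986394558
['fx', 'fy', 'cx', 'cy', 'T_tool_cam', 'pose'] 0.004311224489795918
0.15 [5.74393691e-01 8.15515003e-05 2.04567487e-01] [-0.32304764  0.49083399  0.39379143] 0.09387134211274678 0.0188
[[ 0.     1.    -0.002]
 [ 1.    -0.     0.   ]
 [ 0.    -0.002 -1.   ]]
```

View pics/scene0.png

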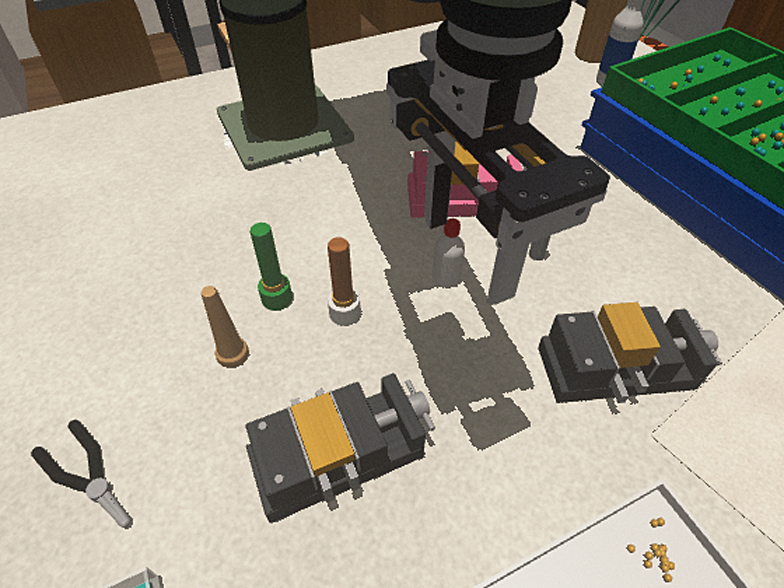

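View pics/side0.png

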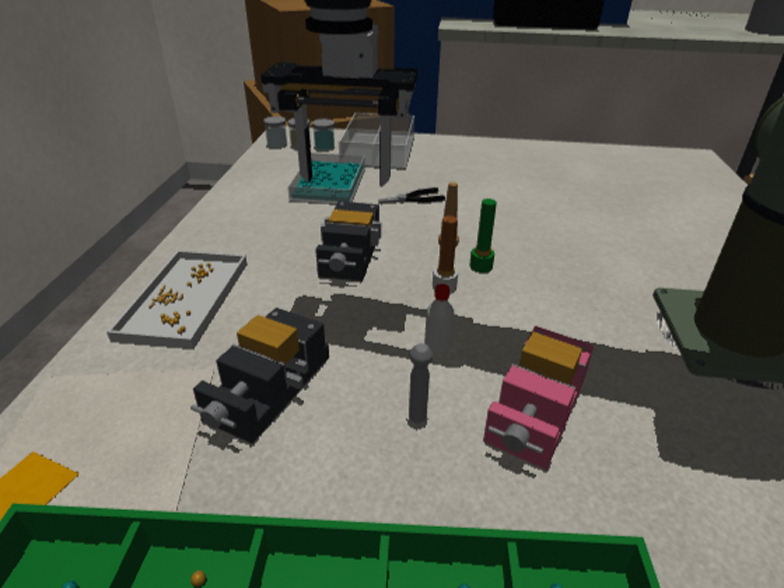

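View pics/wrist0.png

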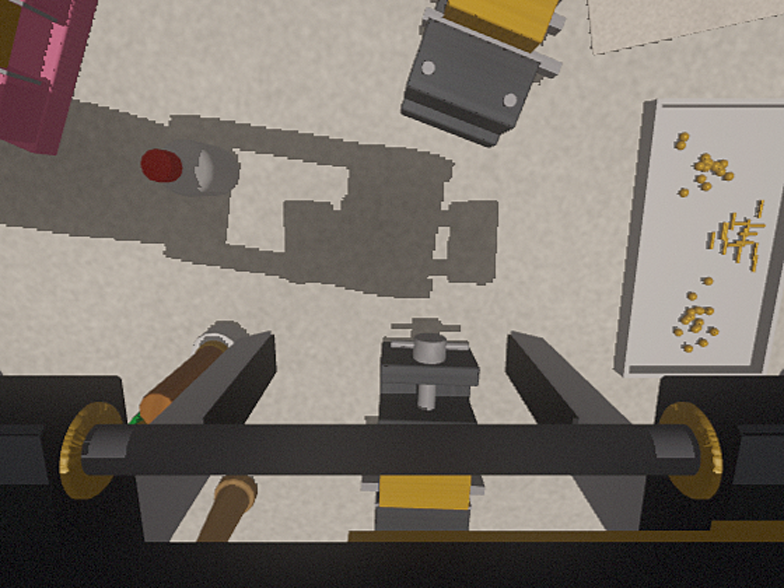

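The scene shows a white-footed tapper at (343,290), and possible mistakes are the green tapper at (268,265) and the mandrel at (222,325). There are dark vises at (340,440) and (635,345), plus a pink one at (465,180). I'll measure the block heights next.

Run:
```python
from h import *
for n in ["scene0","side0"]:
    c=load(n+".pkl");P=cloud(c);im=c["image"]
    hsv=cv2.cvtColor(im,cv2.COLOR_RGB2HSV)
    def med(x,y,r=3):
        u,v=int(x/1.4),int(y/1.4);return np.round(np.median(P[v-r:v+r+1,u-r:u+r+1].reshape(-1,3),0),4)
    pts={"scene0":dict(blk1=(322,430),blk2=(628,330),tapfoot=(345,310),taptop=(338,245),jaw1=(275,440),jaw2=(585,345),bench=(450,520),mand=(209,292),green=(261,230)),
     "side0":dict(blk1=(350,217),blk2=(268,337),tapfoot=(445,280),taptop=(449,222),bench=(600,500),bottle=(441,292),punch=(421,352),pink=(553,352))}[n]
    for k,p in pts.items(): print(n,k,med(*p,r=2))
c=load("scene0.pkl");png(c,"pics/crop1.png",(160,130,330,380),2.4);png(c,"pics/crop2.png",(370,190,530,310),4)
```

```text
scene0 blk1 [ 0.6014 -0.1569  0.0703]
scene0 blk2 [0.6437 0.1688 0.0868]
scene0 tapfoot [ 0.4479 -0.0715  0.0299]
scene0 taptop [ 0.4341 -0.068   0.1254]
scene0 jaw1 [ 0.5887 -0.2     0.0651]
scene0 jaw2 [0.6301 0.1302 0.0657]
scene0 bench [ 7.075e-01 -7.360e-02  6.000e-04]
scene0 mand [ 0.4311 -0.2102  0.1183]
scene0 green [ 0.3738 -0.1359  0.1254]
side0 blk1 [ 0.5994 -0.1527  0.0696]
side0 blk2 [0.6361 0.1878 0.0861]
side0 tapfoot [ 0.4327 -0.047   0.026 ]
side0 taptop [ 0.4332 -0.0585  0.1235]
side0 bench [ 0.2559  0.3024 -0.0004]
side0 bottle [0.4361 0.0866 0.0986]
side0 punch [0.4542 0.219  0.1101]
side0 pink [0.3032 0.1764 0.0892]
```

View pics/crop1.png

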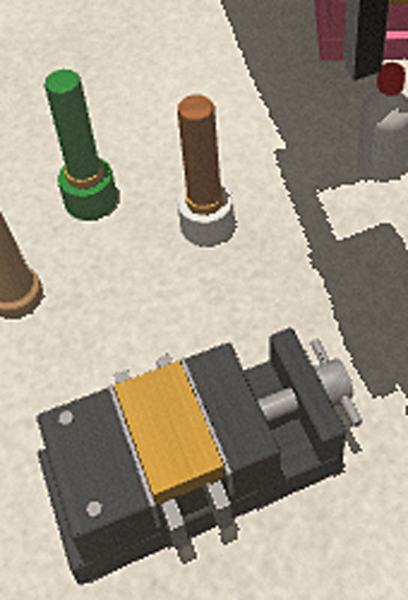

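View pics/crop2.png

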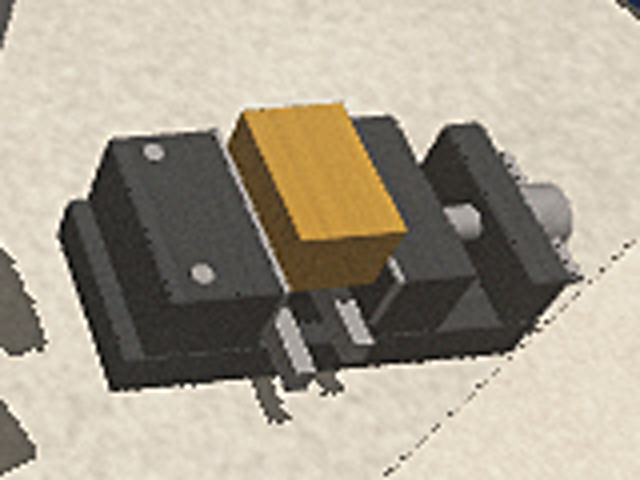

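Block 2 has its top at 0.087, so it stands proud and is the target. The plate in the other vise is at 0.070 and seated, and the pink vise is a look-alike. Next: the block centre and tapper axis.

Run:
```python
from h import *
from scipy.optimize import least_squares
for n in ["scene0","side0"]:
    c=load(n+".pkl");P=cloud(c);X,Y,Z=P[...,0],P[...,1],P[...,2]
    m=(abs(X-.64)<.06)&(abs(Y-.175)<.06)&(Z>.08)&(Z<.1)
    q=P[m];zt=np.median(q[:,2]);q=q[abs(q[:,2]-zt)<.003]
    r=cv2.minAreaRect(q[:,:2].astype(np.float32)*1000);print(n,"block",zt,r,len(q))
    m=(abs(X-.435)<.04)&(abs(Y+.06)<.03)&(Z>.02)&(Z<.14)
    q=P[m];t=q[q[:,2]>.122];print("top n",len(t),t.mean(0) if len(t) else 0,"zmax",q[:,2].max())
    for z0,z1,R in [(.045,.08,.012),(.08,.118,.012),(.0,.026,.02)]:
        m2=(abs(X-.435)<.04)&(abs(Y+.06)<.03)&(Z>max(z0,.006))&(Z<z1);h=P[m2]
        f=lambda p:np.hypot(h[:,0]-p[0],h[:,1]-p[1])-R
        s=least_squares(f,[.43,-.06],loss="soft_l1",f_scale=.002);print(z0,s.x,len(h),np.abs(s.fun).mean())
    print("cam",np.array(c["pose"])[:3,3])
    # neighbours over the bench z>0.02 near the tapper
    for a in (.3,):
        m=(abs(X-.43)<.12)&(abs(Y+.06)<.12)&(Z>.05)&(Z<.14)
        g=P[m];k=np.unique(np.round(g[:,:2]/.02).astype(int),axis=0);print((k*20).tolist())
```

```text
scene0 block 0.08642680064525046 ((640.8153076171875, 176.5074920654297), (41.87852096557617, 61.24456024169922), 70.294189453125) 933
top n 138 [ 0.43333223 -0.06756021  0.12485439] zmax 0.12699034080806343
0.045 [ 0.4307247  -0.06653123] 198 0.0005130440715789901
0.08 [ 0.43069552 -0.0665106 ] 252 0.0004609294035656957
0.0 [ 0.43076501 -0.06638337] 157 0.0005397580096549538
cam [ 0.8405972  -0.20340636  0.55218225]
[[360, -140], [360, -120], [380, -140], [380, -120], [420, -80], [420, -60], [440, -80], [440, -60], [440, 60], [540, -160], [540, -140]]
side0 block 0.08568042001790657 ((640.8822631835938, 177.59799194335938), (41.835670471191406, 61.35683822631836), 69.8183364868164) 597
top n 48 [ 0.43138664 -0.06380926  0.12373576] zmax 0.1260108897543301
0.045 [ 0.4317664  -0.06643454] 146 0.0008006211290558716
0.08 [ 0.43173224 -0.06650071] 175 0.0007862233158021427
0.0 [ 0.43172949 -0.06664153] 94 0.0007437749427291711
cam [0.43788733 0.65958146 0.50298059]
[[360, -140], [360, -120], [380, -140], [380, -120], [420, -80], [420, -60], [440, -80], [440, -60]]
```

The tapper axis is at (0.431, -0.0665). The block centre is at (0.641, 0.177), with its top at about 0.086 and its long axis at about -20°. I'm moving above the tapper now (tool x = world y, tool y = world x).

Emit:
step_arm:
  series:
    - [-0.0133, -0.0286, 0, 0]
    - [-0.0133, -0.0286, 0, 0]
    - [-0.0133, -0.0286, 0, 0]
    - [-0.0133, -0.0286, 0, 0]
    - [-0.0133, -0.0286, 0, 0]
    - [0, 0, 0, 0]
  grip: -1

```text
t: 0.65
eef_pos: [0.4247, -0.067, 0.1997]
eef_rot: [[-0.004, 1.0, -0.009], [1.0, 0.004, 0.002], [0.002, -0.009, -1.0]]
ft_force: [0.4, 0.3, 0.8]
finger_gap: 0.0943
```

Run:
```python
from h import *
c=grab("wrist");save(c,"w1.pkl");png(c,"pics/w1.png",s=1.4)
s=arm.state();print(s["t"],s["eef_pos"]);print(np.round(s["eef_rot"],3))
P=cloud(c);X,Y,Z=P[...,0],P[...,1],P[...,2]
from scipy.optimize import least_squares
m=(abs(X-.431)<.03)&(abs(Y+.0665)<.03)&(Z>.05)&(Z<.14);h=P[m];print(len(h))
if len(h)>20:
    print(h.mean(0),h.max(0));h2=h[h[:,2]<.118]
    print(least_squares(lambda p:np.hypot(h2[:,0]-p[0],h2[:,1]-p[1])-.012,[.431,-.066],loss="soft_l1",f_scale=.002).x)
    t=h[h[:,2]>.121];print(len(t),t.mean(0))
```

```text
0.7 [ 0.42698797 -0.06658964  0.20029919]
[[-0.004  1.    -0.006]
 [ 1.     0.004  0.002]
 [ 0.002 -0.006 -1.   ]]
1004
[ 0.43068472 -0.06249173  0.11303291] [ 0.44237178 -0.05435242  0.12753772]
[ 0.43104787 -0.06668238]
664 [ 0.43095101 -0.06537394  0.12523094]
```

View pics/w1.png

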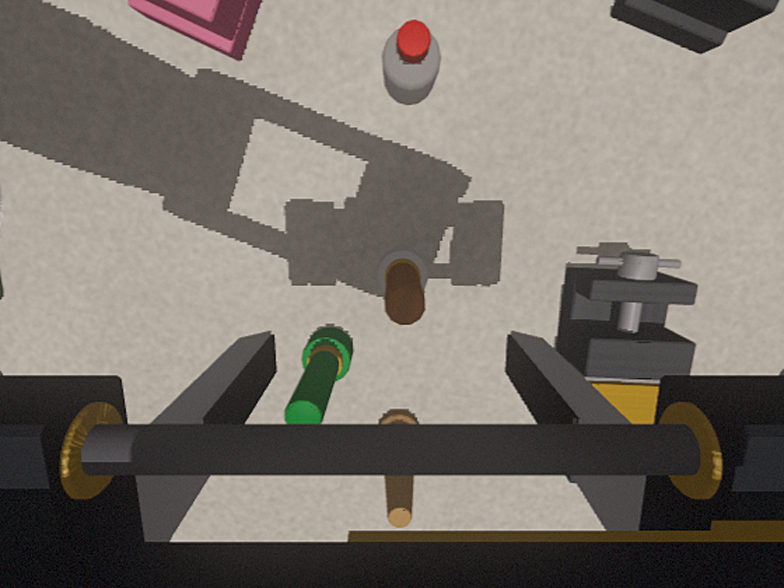

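The wrist view agrees, putting the tapper at (403,280) with axis (0.4310, -0.0667). The green look-alike (325,370) and mandrel (400,470) are clear of the finger path. I'm descending now.

Emit:
step_arm:
  series:
    - [0, 0.004, 0.02, 0]
    - [0, 0, 0.02, 0]
    - [0, 0, 0.02, 0]
    - [0, 0, 0, 0]

```text
t: 1.03
eef_pos: [0.436, -0.0669, 0.1413]
eef_rot: [[-0.003, 1.0, 0.004], [1.0, 0.003, 0.001], [0.001, 0.004, -1.0]]
ft_force: [-0.4, 1.5, -0.6]
finger_gap: 0.0938
```

Emit:
step_arm:
  series:
    - [0, 0, 0, 0]
    - [0, 0, 0, 0]

```text
t: 1.2
eef_pos: [0.4373, -0.0662, 0.1414]
eef_rot: [[-0.003, 1.0, 0.003], [1.0, 0.003, 0.002], [0.002, 0.003, -1.0]]
ft_force: [0.1, -0.4, 0.6]
finger_gap: 0.0938
```

Emit:
step_arm:
  series:
    - [0, -0.006, 0.01, 0]
    - [0, 0, 0.02, 0]
    - [0, 0, 0.02, 0]
    - [0, 0, 0.01, 0]
    - [0, 0, 0, 0]

```text
t: 1.62
eef_pos: [0.437, -0.0675, 0.0841]
eef_rot: [[-0.005, 1.0, 0.016], [1.0, 0.005, -0.003], [-0.003, 0.016, -1.0]]
ft_force: [-0.8, -0.1, -0.0]
finger_gap: 0.0939
```

Emit:
step_arm:
  series:
    - [0, -0.005, 0, 0]
    - [0, 0, 0, 0]

```text
t: 1.78
eef_pos: [0.4318, -0.0675, 0.0845]
eef_rot: [[-0.006, 1.0, 0.016], [1.0, 0.006, -0.003], [-0.003, 0.016, -1.0]]
ft_force: [-0.1, -0.1, 0.3]
finger_gap: 0.0939
```

Emit:
step_arm:
  series:
    - [0, 0, -0.02, 0]
    - [0, 0, -0.02, 0]
    - [0, 0, 0, 0]
    - [0, 0, 0, 0]

```text
t: 2.12
eef_pos: [0.4317, -0.0678, 0.1283]
eef_rot: [[-0.005, 1.0, 0.02], [1.0, 0.006, -0.005], [-0.005, 0.02, -1.0]]
ft_force: [0.1, -0.6, 0.3]
finger_gap: 0.0944
```

Emit:
step_arm:
  series:
    - [0, 0, 0.006, 0]
    - [0, 0, 0.006, 0]
    - [0, 0, 0.006, 0]
    - [0, 0, 0.006, 0]
    - [0, 0, 0.006, 0]
    - [0, 0, 0.006, 0]
    - [0, 0, 0, 0]

```text
t: 2.7
eef_pos: [0.4302, -0.0672, 0.0853]
eef_rot: [[-0.005, 1.0, 0.016], [1.0, 0.005, -0.003], [-0.003, 0.016, -1.0]]
ft_force: [-0.3, 0.4, 0.1]
finger_gap: 0.0939
```

Emit:
step_arm:
  series:
    - [0, 0, -0.03, 0]
    - [0, 0, -0.03, 0]
    - [0, 0, 0, 0]
    - [0, -0.03, 0, 0]
    - [0, -0.03, 0, 0]
    - [0, 0, 0, 0]
    - [0, 0, 0, 0]

```text
t: 3.28
eef_pos: [0.3648, -0.0663, 0.1408]
eef_rot: [[-0.006, 1.0, 0.005], [1.0, 0.006, 0.001], [0.001, 0.005, -1.0]]
ft_force: [-0.3, 0.1, 0.6]
finger_gap: 0.0941
```

Emit:
step_arm:
  series:
    - [0, 0.01, 0, 0]
    - [0, 0.01, 0, 0]
    - [0, 0.01, 0, 0]
    - [0, 0.01, 0, 0]
    - [0, 0.01, 0, 0]
    - [0, 0, 0, 0]
    - [0, 0, 0, 0]

```text
t: 3.87
eef_pos: [0.4265, -0.0663, 0.1398]
eef_rot: [[-0.007, 1.0, 0.009], [1.0, 0.007, 0.001], [0.001, 0.009, -1.0]]
ft_force: [-0.2, -0.2, 0.4]
finger_gap: 0.0938
```

Emit:
step_arm:
  series:
    - [0, -0.03, 0, 0]
    - [0, -0.03, 0, 0]
    - [0, 0, 0, 0]
    - [0, 0, 0, 0]
    - [0, 0.01, 0, 0]
    - [0, 0.01, 0, 0]
    - [0, 0.01, 0, 0]
    - [0, 0.01, 0, 0]

```text
t: 4.53
eef_pos: [0.4122, -0.0665, 0.1382]
eef_rot: [[-0.008, 1.0, 0.009], [1.0, 0.008, 0.002], [0.002, 0.009, -1.0]]
ft_force: [0.5, -0.7, -0.2]
finger_gap: 0.094
```

Emit:
step_arm:
  series:
    - [0, 0.01, 0, 0]
    - [0, 0.01, 0, 0]
    - [0, 0, 0, 0]
    - [0, 0, 0, 0]

```text
t: 4.87
eef_pos: [0.4428, -0.0668, 0.1392]
eef_rot: [[-0.011, 1.0, 0.014], [1.0, 0.011, 0.001], [0.001, 0.014, -1.0]]
ft_force: [-0.3, -0.2, -0.5]
finger_gap: 0.0942
```

Emit:
step_arm:
  series:
    - [0, -0.012, 0, 0]
    - [0, 0, 0.006, 0]
    - [0, 0, 0.006, 0]
    - [0, 0, 0.006, 0]
    - [0, 0, 0.006, 0]
    - [0, 0, 0.006, 0]
    - [0, 0, 0, 0]

```text
t: 5.45
eef_pos: [0.4289, -0.0664, 0.1051]
eef_rot: [[-0.011, 1.0, 0.012], [1.0, 0.01, 0.002], [0.002, 0.012, -1.0]]
ft_force: [0.4, 0.1, -0.2]
finger_gap: 0.0941
```

Emit:
step_arm:
  series:
    - [0, 0.002, 0.006, 0]
    - [0, 0, 0.006, 0]
    - [0, 0, 0.006, 0]
    - [0, 0, 0.006, 0]
    - [0, 0, 0, 0]
    - [0, 0, 0, 0]

```text
t: 5.95
eef_pos: [0.4311, -0.0663, 0.0778]
eef_rot: [[-0.01, 1.0, 0.011], [1.0, 0.01, 0.002], [0.002, 0.011, -1.0]]
ft_force: [-0.0, -0.3, 0.2]
finger_gap: 0.094
```

Centred. I'm closing with 30 N, which should hold against 20 N of pressing.

Emit:
step_arm:
  series:
    - [0, 0, 0, 0]
    - [0, 0, 0, 0]
    - [0, 0, 0, 0]
    - [0, 0, 0, 0]
    - [0, 0, 0, 0]
    - [0, 0, 0, 0]
    - [0, 0, 0, 0]
    - [0, 0, 0, 0]
  grip: 1
  grip_force: 40

```text
t: 6.62
eef_pos: [0.4323, -0.0667, 0.0791]
eef_rot: [[-0.01, 1.0, 0.014], [1.0, 0.01, 0.001], [0.001, 0.014, -1.0]]
ft_force: [0.7, -0.2, -0.3]
finger_gap: 0.0443
```

Emit:
step_arm:
  series:
    - [0, 0, 0, 0]
    - [0, 0, 0, 0]
    - [0, 0, 0, 0]
    - [0, 0, 0, 0]
    - [0, 0, 0, 0]
    - [0, 0, 0, 0]

```text
t: 7.12
eef_pos: [0.4322, -0.0667, 0.0792]
eef_rot: [[-0.01, 1.0, 0.014], [1.0, 0.01, 0.001], [0.001, 0.014, -1.0]]
ft_force: [0.4, -0.0, 0.8]
finger_gap: 0.0232
```

Emit:
step_arm:
  series:
    - [0, 0, -0.01, 0]
    - [0, 0, -0.015, 0]
    - [0, 0, -0.02, 0]
    - [0, 0, -0.02, 0]
    - [0, 0, -0.02, 0]
    - [0, 0, -0.01, 0]
    - [0, 0, 0, 0]
    - [0, 0, 0, 0]

```text
t: 7.78
eef_pos: [0.4281, -0.0656, 0.1791]
eef_rot: [[-0.01, 1.0, 0.008], [1.0, 0.01, 0.004], [0.003, 0.008, -1.0]]
ft_force: [-0.3, -0.8, -2.1]
finger_gap: 0.023
```

Emit:
step_arm:
  series:
    - [0.01, 0.009, -0.003, 0]
    - [0.02, 0.018, -0.003, 0]
    - [0.025, 0.022, -0.003, 0]
    - [0.025, 0.022, -0.003, 0]
    - [0.025, 0.022, 0, 0]
    - [0.02, 0.018, 0, 0]
    - [0.01, 0.009, 0, 0]
    - [0, 0, 0, 0]

```text
t: 8.45
eef_pos: [0.5461, 0.0765, 0.1839]
eef_rot: [[-0.005, 1.0, -0.005], [1.0, 0.005, 0.004], [0.004, -0.005, -1.0]]
ft_force: [-0.5, 0.0, -1.8]
finger_gap: 0.023
```

Emit:
step_arm:
  series:
    - [0, 0, 0, 0]
    - [0, 0, 0, 0]

```text
t: 8.62
eef_pos: [0.5443, 0.0767, 0.1812]
eef_rot: [[-0.007, 1.0, -0.011], [1.0, 0.007, 0.004], [0.004, -0.011, -1.0]]
ft_force: [0.1, 1.3, -1.8]
finger_gap: 0.0235
```

Emit:
step_arm:
  series:
    - [0.012, 0.012, -0.005, 0]
    - [0.02, 0.019, -0.003, 0]
    - [0.022, 0.021, 0, 0]
    - [0.02, 0.019, 0, 0]
    - [0.014, 0.013, 0, 0]
    - [0.008, 0.008, 0, 0]
    - [0, 0, 0, 0]
    - [0, 0, 0, 0]

```text
t: 9.28
eef_pos: [0.6313, 0.1658, 0.1831]
eef_rot: [[0.006, 1.0, -0.024], [1.0, -0.006, -0.001], [-0.001, -0.024, -1.0]]
ft_force: [-0.2, -0.8, -1.1]
finger_gap: 0.0234
```

```bash
cat > look.py <<'E'
from h import *
import sys
from scipy.optimize import least_squares
tag=sys.argv[1]
s=arm.state();e=s["eef_pos"];print(s["t"],e,s["ft_force"],s["eef_rot"][:,2])
for n in ["scene","side"]:
    c=grab(n);save(c,n+tag+".pkl");P=cloud(c);X,Y,Z=P[...,0],P[...,1],P[...,2]
    png(c,f"pics/{n}{tag}.png",s=1.4)
    m=(np.hypot(X-e[0],Y-e[1])<.028)&(Z<e[2]-.048)&(Z>e[2]-.077);h=P[m]
    if len(h)>20:
        f=lambda p:np.hypot(h[:,0]-p[0],h[:,1]-p[1])-.02
        r=least_squares(f,e[:2],loss="soft_l1",f_scale=.002);print(n,"foot",r.x,len(h),np.abs(r.fun).mean(),h[:,2].min())
    im=c["image"].astype(int);yel=(im[...,0]-im[...,2]>60)
    m=yel&(abs(X-.641)<.05)&(abs(Y-.177)<.05)&(Z>.066)&(Z<.1);q=P[m]
    if len(q): zt=np.percentile(q[:,2],[50,75,90]);print(n,"blocktop",zt,len(q))
    q=q[abs(q[:,2]-zt[1])<.002];print(cv2.minAreaRect(q[:,:2].astype(np.float32)*1000))
E
python3 look.py 2
```

```text
9.2833 [0.63128282 0.16580622 0.183116  ] [-0.16187052 -0.814482   -1.09746901] [-2.44512097e-02 -6.17799283e-04 -9.99700834e-01]
scene foot [0.62814054 0.16643947] 560 0.0011887479965130502 0.10625100619434186Traceback (most recent call last):
  File "look.py", line 16, in <module>
    q=q[abs(q[:,2]-zt[1])<.002];print(cv2.minAreaRect(q[:,:2].astype(np.float32)*1000))
                   ^^
NameError: name 'zt' is not defined. Did you mean: 'pt'?
```

Emit:
step_arm:
  series:
    - [0.011, 0.009, -0.01, 0]
    - [0, 0, -0.015, 0]
    - [0, 0, -0.015, 0]
    - [0, 0, -0.015, 0]
    - [0, 0, -0.01, 0]
    - [0, 0, 0, 0]
    - [0, 0, 0, 0]

```text
t: 9.92
eef_pos: [0.6349, 0.1674, 0.2477]
eef_rot: [[0.015, 0.999, -0.036], [1.0, -0.016, -0.004], [-0.005, -0.036, -0.999]]
ft_force: [-0.5, -0.8, -2.1]
finger_gap: 0.0237
```

Emit:
step_arm:
  series:
    - [0, 0, 0.02, 0]
    - [0, 0, 0.02, 0]
    - [0, 0, 0.01, 0]
    - [0, 0, 0, 0]
    - [0, 0, 0, 0]

```text
t: 10.33
eef_pos: [0.6312, 0.1648, 0.1948]
eef_rot: [[0.018, 0.999, -0.037], [1.0, -0.018, -0.005], [-0.006, -0.037, -0.999]]
ft_force: [-0.2, -0.3, -0.9]
finger_gap: 0.0236
```

Emit:
step_arm:
  series:
    - [0, -0.02, 0, 0]
    - [0, -0.02, 0, 0]
    - [0, -0.02, 0, 0]
    - [0, 0, 0, 0]
    - [0, 0, 0, 0]

```text
t: 10.75
eef_pos: [0.5701, 0.1652, 0.1974]
eef_rot: [[0.019, 0.999, -0.037], [1.0, -0.019, -0.005], [-0.006, -0.037, -0.999]]
ft_force: [-0.7, -0.8, -0.7]
finger_gap: 0.0234
```

Emit:
step_arm:
  series:
    - [0, 0.03, 0, 0]
    - [0, 0.03, 0, 0]
    - [0, 0, 0, 0]
    - [0, 0, 0, 0]

```text
t: 11.08
eef_pos: [0.6323, 0.164, 0.1946]
eef_rot: [[0.018, 0.999, -0.038], [1.0, -0.018, -0.005], [-0.006, -0.038, -0.999]]
ft_force: [-0.1, 0.5, -0.7]
finger_gap: 0.0233
```

Emit:
step_arm:
  series:
    - [0, 0, -0.035, 0]
    - [0, 0, -0.035, 0]
    - [0, 0, 0, 0]
    - [0, 0, 0, 0]

```text
t: 11.42
eef_pos: [0.6347, 0.1638, 0.264]
eef_rot: [[0.019, 0.999, -0.043], [1.0, -0.019, -0.006], [-0.007, -0.043, -0.999]]
ft_force: [-0.6, -0.0, -2.7]
finger_gap: 0.0234
```

Emit:
step_arm:
  series:
    - [0, 0, 0.01, 0]
    - [0, 0, 0.015, 0]
    - [0, 0, 0.015, 0]
    - [0, 0, 0.01, 0]
    - [0, 0, 0.01, 0]
    - [0, 0, 0, 0]
    - [0, 0, 0, 0]

```text
t: 12.0
eef_pos: [0.6276, 0.1632, 0.1935]
eef_rot: [[0.019, 0.999, -0.051], [1.0, -0.019, -0.007], [-0.008, -0.051, -0.999]]
ft_force: [0.4, 0.6, -0.8]
finger_gap: 0.0231
```

Emit:
step_arm:
  series:
    - [0.0145, 0.0175, 0, 0]
    - [0, 0, 0, 0]
    - [0, 0, 0, 0]

```text
t: 12.25
eef_pos: [0.6438, 0.1772, 0.19]
eef_rot: [[0.019, 0.998, -0.056], [1.0, -0.019, -0.008], [-0.009, -0.056, -0.998]]
ft_force: [-1.0, 0.5, -1.8]
finger_gap: 0.0233
```

```bash
sed -i 's/    if len(q): zt/    if len(q)<5: continue\n    zt/' look.py; python3 look.py 3
python3 - <<'E'
from h import *
a=load("scene3.pkl");b=load("side3.pkl")
png(a,"pics/s3a.png",(340,120,540,310),2);png(b,"pics/s3b.png",(120,120,290,330),2)
E
cd pics; python3 -c "
import cv2,numpy as np
a=cv2.imread('s3a.png');b=cv2.imread('s3b.png');h=max(a.shape[0],b.shape[0])
p=lambda i:cv2.copyMakeBorder(i,0,h-i.shape[0],0,0,0)
cv2.imwrite('s3.png',np.hstack([p(a),p(b)]))"
```

```text
12.25 [0.64378249 0.17717703 0.18997638] [-0.98170016  0.46190107 -1.7672414 ] [-0.05592882 -0.00786462 -0.99840378]
scene foot [0.63848062 0.17730821] 580 0.0012768159602312996 0.11303059183177155
side foot [0.64035548 0.17627541] 454 0.0012190291921979843 0.11298778488938044
```

View pics/s3.png

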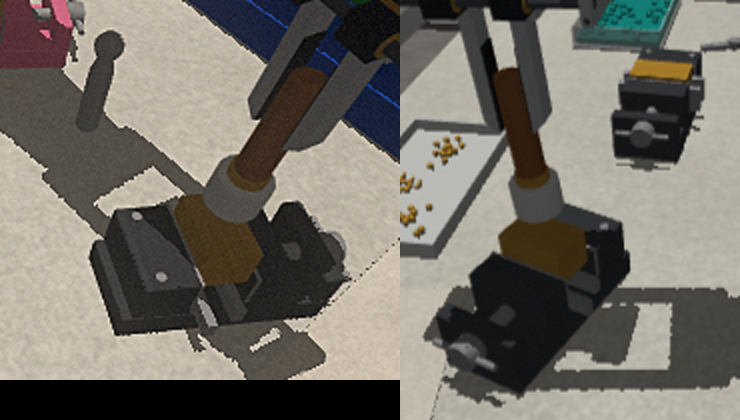

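The foot is centred over the block to within about 2 mm in both views (left crop (240,185), right (535,190)). I'm descending gently.

Emit:
step_arm:
  series:
    - [0, 0.0015, 0.006, 0]
    - [0, 0.0005, 0.006, 0]
    - [0, 0.0005, 0.005, 0]
    - [0, 0, 0.002, 0]
    - [0, 0, 0, 0]

```text
t: 12.77
eef_pos: [0.6457, 0.1761, 0.1716]
eef_rot: [[0.02, 0.998, -0.052], [1.0, -0.02, -0.007], [-0.008, -0.052, -0.999]]
ft_force: [0.9, 0.1, -1.1]
finger_gap: 0.0235
```

Emit:
step_arm:
  series:
    - [0, -0.001, 0.003, 0]
    - [0, 0, 0.003, 0]
    - [0, 0, 0.003, 0]
    - [0, 0, 0.003, 0]

```text
t: 13.1
eef_pos: [0.6445, 0.176, 0.1625]
eef_rot: [[0.02, 0.999, -0.049], [1.0, -0.021, -0.007], [-0.008, -0.049, -0.999]]
ft_force: [-2.9, 0.1, 6.1]
finger_gap: 0.0233
```

Contact and about 7 N of pressing, so the block is moving. Continuing.

Emit:
step_arm:
  series:
    - [0, 0, 0.003, 0]
    - [0, 0, 0.003, 0]
    - [0, 0, 0.003, 0]

```text
t: 13.35
eef_pos: [0.6443, 0.176, 0.159]
eef_rot: [[0.02, 0.999, -0.047], [1.0, -0.02, -0.007], [-0.008, -0.047, -0.999]]
ft_force: [-2.2, -0.6, 5.9]
finger_gap: 0.0234
```

Emit:
step_arm:
  series:
    - [0, 0, 0.004, 0]
    - [0, 0, 0.004, 0]
    - [0, 0, 0.004, 0]

```text
t: 13.6
eef_pos: [0.6443, 0.1761, 0.1547]
eef_rot: [[0.019, 0.999, -0.044], [1.0, -0.02, -0.007], [-0.008, -0.044, -0.999]]
ft_force: [-5.2, -0.9, 17.6]
finger_gap: 0.0236
```

Emit:
step_arm:
  series:
    - [0, 0, 0.004, 0]
    - [0, 0, 0.004, 0]
    - [0, 0, 0.004, 0]

```text
t: 13.85
eef_pos: [0.644, 0.1761, 0.1547]
eef_rot: [[0.019, 0.999, -0.04], [1.0, -0.019, -0.007], [-0.008, -0.04, -0.999]]
ft_force: [-4.8, -1.2, 13.2]
finger_gap: 0.0233
```

It has stopped hard at 0.1547, as predicted for home. One slightly firmer press to confirm, which should also square up the tool.

Emit:
step_arm:
  series:
    - [0, 0, 0.006, 0]
    - [0, 0, 0.006, 0]
    - [0, 0, 0.006, 0]
    - [0, 0, 0.006, 0]
    - [0, 0, 0.006, 0]
    - [0, 0, 0.006, 0]

```text
t: 14.35
eef_pos: [0.6434, 0.1763, 0.1545]
eef_rot: [[0.017, 0.999, -0.03], [1.0, -0.017, -0.008], [-0.009, -0.03, -1.0]]
ft_force: [-8.2, -1.4, 18.0]
finger_gap: 0.0236
```

Emit:
step_arm:
  series:
    - [0, 0, 0.006, 0]
    - [0, 0, 0.006, 0]
    - [0, 0, 0.006, 0]
    - [0, 0, 0.006, 0]
    - [0, 0, 0.006, 0]
    - [0, 0, 0.006, 0]
    - [0, 0, 0, 0]

```text
t: 14.93
eef_pos: [0.6429, 0.1764, 0.1566]
eef_rot: [[0.015, 1.0, -0.019], [1.0, -0.015, -0.009], [-0.009, -0.019, -1.0]]
ft_force: [0.3, -0.3, -1.4]
finger_gap: 0.0236
```

Now I'll lift off and check the block height.

Emit:
step_arm:
  series:
    - [0, 0, -0.01, 0]
    - [0, 0, -0.015, 0]
    - [0, 0, -0.015, 0]
    - [0, 0, -0.01, 0]
    - [0, 0, 0, 0]
    - [0, 0, 0, 0]

```text
t: 15.43
eef_pos: [0.6443, 0.1771, 0.2094]
eef_rot: [[0.015, 1.0, -0.017], [1.0, -0.015, -0.009], [-0.009, -0.017, -1.0]]
ft_force: [-1.0, -1.0, -1.9]
finger_gap: 0.0235
```

```bash
python3 look.py 4
python3 - <<'E'
from h import *
c=load("scene4.pkl");P=cloud(c);Q=cloud(load("side4.pkl"))
for n,P in (("scene",P),("side",Q)):
    X,Y,Z=P[...,0],P[...,1],P[...,2]
    m=(abs(X-.641)<.04)&(abs(Y-.177)<.04)&(Z>.055)&(Z<.095)
    h,e=np.histogram(Z[m],bins=np.arange(.055,.0951,.002));print(n,dict(zip(np.round(e[:-1]*1000),h)))
a=load("scene4.pkl");b=load("side4.pkl")
png(a,"pics/s4a.png",(340,120,540,310),2);png(b,"pics/s4b.png",(120,120,290,330),2)
E
cd pics; python3 -c "
import cv2,numpy as np
a=cv2.imread('s4a.png');b=cv2.imread('s4b.png');h=max(a.shape[0],b.shape[0])
p=lambda i:cv2.copyMakeBorder(i,0,h-i.shape[0],0,0,0)
cv2.imwrite('s4.png',np.hstack([p(a),p(b)]))"
```

```text
15.4333 [0.64427017 0.17709031 0.20941811] [-1.03211703 -0.98309228 -1.87764904] [-0.01713208 -0.00865441 -0.99981578]
scene foot [0.64152207 0.17720884] 643 0.0013294001677486124 0.13262289373006497
scene blocktop [0.07476111 0.07539312 0.07546627] 15
((658.4612426757812, 150.59811401367188), (10.874211311340332, 4.399216651916504), 12.458611488342285)
side foot [0.64315949 0.17598168] 481 0.0012277532906240633 0.13247740509225953
scene {np.float64(55.0): np.int64(19), np.float64(57.0): np.int64(21), np.float64(59.0): np.int64(24), np.float64(61.0): np.int64(24), np.float64(63.0): np.int64(315), np.float64(65.0): np.int64(594), np.float64(67.0): np.int64(75), np.float64(69.0): np.int64(45), np.float64(71.0): np.int64(40), np.float64(73.0): np.int64(333), np.float64(75.0): np.int64(538), np.float64(77.0): np.int64(22), np.float64(79.0): np.int64(0), np.float64(81.0): np.int64(0), np.float64(83.0): np.int64(0), np.float64(85.0): np.int64(0), np.float64(87.0): np.int64(0), np.float64(89.0): np.int64(0), np.float64(91.0): np.int64(0), np.float64(93.0): np.int64(0)}
side {np.float64(55.0): np.int64(18), np.float64(57.0): np.int64(18), np.float64(59.0): np.int64(19), np.float64(61.0): np.int64(28), np.float64(63.0): np.int64(343), np.float64(65.0): np.int64(243), np.float64(67.0): np.int64(38), np.float64(69.0): np.int64(35), np.float64(71.0): np.int64(53), np.float64(73.0): np.int64(382), np.float64(75.0): np.int64(168), np.float64(77.0): np.int64(0), np.float64(79.0): np.int64(0), np.float64(81.0): np.int64(0), np.float64(83.0): np.int64(0), np.float64(85.0): np.int64(0), np.float64(87.0): np.int64(0), np.float64(89.0): np.int64(0), np.float64(91.0): np.int64(0), np.float64(93.0): np.int64(0)}
```

View pics/s4.png

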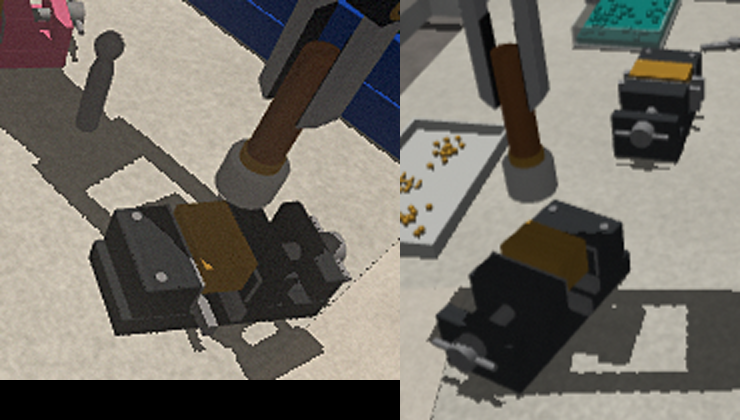

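The block top now reads 0.075 in both cameras, so it is home. I'll set the tapper down on open bench near (0.53, 0.02), which is clear of the bottle and the vises.

Emit:
step_arm:
  series:
    - [-0.012, -0.009, 0, 0]
    - [-0.022, -0.016, 0, 0]
    - [-0.028, -0.02, 0, 0]
    - [-0.028, -0.02, 0, 0]
    - [-0.026, -0.019, 0, 0]
    - [-0.016, -0.012, 0, 0]
    - [-0.008, -0.006, 0, 0]
    - [0, 0, 0, 0]

```text
t: 16.2
eef_pos: [0.5307, 0.0349, 0.2011]
eef_rot: [[0.011, 0.999, -0.034], [1.0, -0.011, -0.008], [-0.009, -0.033, -0.999]]
ft_force: [0.0, -0.5, -0.9]
finger_gap: 0.0236
```

Emit:
step_arm:
  series:
    - [0, 0, 0, 0]

```text
t: 16.28
eef_pos: [0.5306, 0.035, 0.2006]
eef_rot: [[0.012, 0.999, -0.034], [1.0, -0.012, -0.007], [-0.008, -0.034, -0.999]]
ft_force: [-0.6, 0.4, -2.0]
finger_gap: 0.0234
```

Run:
```python
from h import *
for n in ["scene3","side3","scene0","w1"]:
    P=cloud(load(n+".pkl"));X,Y,Z=P[...,0],P[...,1],P[...,2]
    r=np.hypot(X-.528,Y-.035);a=(Z>.008)&(Z<.12)&(load(n+".pkl")["depth"]>0)
    print(n,"nearest obstacle",r[a].min(),P[a][r[a].argmin()],"bench px<.06",(r<.06).sum())
```

```text
scene3 nearest obstacle 0.08319086418397809 [0.45355523 0.07213079 0.05732589] bench px<.06 3228
side3 nearest obstacle 0.08584999014645707 [0.45313754 0.07702181 0.06200307] bench px<.06 1632
scene0 nearest obstacle 0.08190586903723591 [0.45338058 0.0687715  0.03023514] bench px<.06 5209
w1 nearest obstacle 0.08418492731722804 [0.45263943 0.07252182 0.04175902] bench px<.06 10049
```

Emit:
step_arm:
  series:
    - [0, 0, 0.012, 0]
    - [0, 0, 0.018, 0]
    - [0, 0, 0.02, 0]
    - [0, 0, 0.018, 0]
    - [0, 0, 0.012, 0]
    - [0, 0, 0, 0]
    - [0, 0, 0, 0]

```text
t: 16.87
eef_pos: [0.533, 0.0414, 0.1129]
eef_rot: [[0.005, 1.0, -0.031], [1.0, -0.005, -0.004], [-0.005, -0.031, -1.0]]
ft_force: [-0.2, -0.4, -0.6]
finger_gap: 0.0235
```

Emit:
step_arm:
  series:
    - [-0.01, 0.005, 0.006, 0]
    - [-0.005, 0.003, 0.006, 0]
    - [0, 0, 0.006, 0]
    - [0, 0, 0.005, 0]
    - [0, 0, 0.002, 0]
    - [0, 0, 0, 0]

```text
t: 17.37
eef_pos: [0.5445, 0.0254, 0.087]
eef_rot: [[0.003, 1.0, -0.026], [1.0, -0.003, -0.005], [-0.005, -0.026, -1.0]]
ft_force: [0.5, 0.1, -2.3]
finger_gap: 0.0234
```

Emit:
step_arm:
  series:
    - [0, 0, 0.002, 0]
    - [0, 0, 0.002, 0]
    - [0, 0, 0.002, 0]
    - [0, 0, 0.002, 0]

```text
t: 17.7
eef_pos: [0.5451, 0.0253, 0.0796]
eef_rot: [[0.003, 1.0, -0.023], [1.0, -0.003, -0.005], [-0.005, -0.023, -1.0]]
ft_force: [0.2, 0.3, -0.6]
finger_gap: 0.0232
```

Emit:
step_arm:
  series:
    - [0, 0, 0.002, 0]
    - [0, 0, 0.004, 0]
    - [0, 0, 0.004, 0]
    - [0, 0, 0.004, 0]
    - [0, 0, 0.004, 0]
    - [0, 0, 0.004, 0]

```text
t: 18.2
eef_pos: [0.5458, 0.0253, 0.0795]
eef_rot: [[0.001, 1.0, -0.026], [1.0, -0.001, -0.007], [-0.007, -0.026, -1.0]]
ft_force: [-8.0, 0.7, 20.3]
finger_gap: 0.0232
```

Emit:
step_arm:
  series:
    - [0, 0, 0.004, 0]
    - [0, 0, 0.004, 0]
    - [0, 0, 0.004, 0]
    - [0, 0, 0.004, 0]
    - [0, 0, 0.004, 0]
    - [0, 0, 0, 0]
    - [0, 0, 0, 0]

```text
t: 18.78
eef_pos: [0.5472, 0.0255, 0.0821]
eef_rot: [[-0.002, 1.0, -0.024], [1.0, 0.002, -0.009], [-0.009, -0.024, -1.0]]
ft_force: [0.3, -0.8, -1.5]
finger_gap: 0.0235
```

Emit:
step_arm:
  series:
    - [0, 0, 0.0015, 0]
    - [0, 0, 0.001, 0]

```text
t: 18.95
eef_pos: [0.5477, 0.0255, 0.0797]
eef_rot: [[-0.002, 1.0, -0.022], [1.0, 0.002, -0.009], [-0.009, -0.022, -1.0]]
ft_force: [-0.6, 0.5, -2.0]
finger_gap: 0.023
```

Emit:
step_arm:
  series:
    - [0, 0, 0.001, 0]
    - [0, 0, 0.001, 0]

```text
t: 19.12
eef_pos: [0.5479, 0.0254, 0.0795]
eef_rot: [[-0.002, 1.0, -0.022], [1.0, 0.002, -0.01], [-0.009, -0.022, -1.0]]
ft_force: [-4.5, -0.2, 10.3]
finger_gap: 0.0232
```

In light contact with the bench. Releasing: I'll open partway first.

Emit:
step_arm:
  series:
    - [0, 0, 0, 0]
    - [0, 0, 0, 0]
    - [0, 0, 0, 0]
    - [0, 0, 0, 0]
  grip: -1

```text
t: 19.45
eef_pos: [0.5481, 0.0253, 0.0787]
eef_rot: [[-0.002, 1.0, -0.023], [1.0, 0.002, -0.01], [-0.009, -0.023, -1.0]]
ft_force: [-1.2, -0.5, -0.3]
finger_gap: 0.0465
```

Emit:
step_arm:
  series:
    - [0, 0, 0, 0]
    - [0, 0, 0, 0]
    - [0, 0, 0, 0]
    - [0, 0, 0, 0]
    - [0, 0, 0, 0]
    - [0, 0, 0, 0]

```text
t: 19.95
eef_pos: [0.5474, 0.0253, 0.0773]
eef_rot: [[-0.002, 1.0, -0.025], [1.0, 0.002, -0.009], [-0.009, -0.025, -1.0]]
ft_force: [-0.4, 0.2, 1.0]
finger_gap: 0.0864
```

Emit:
step_arm:
  series:
    - [0, 0, -0.01, 0]
    - [0, 0, -0.02, 0]
    - [0, 0, -0.025, 0]
    - [0, 0, -0.025, 0]
    - [0, 0, -0.025, 0]
    - [0, 0, -0.02, 0]
    - [0, 0, 0, 0]
    - [0, 0, 0, 0]

```text
t: 20.62
eef_pos: [0.5495, 0.0267, 0.2107]
eef_rot: [[-0.002, 1.0, -0.026], [1.0, 0.002, -0.009], [-0.009, -0.026, -1.0]]
ft_force: [-0.1, 0.4, 0.0]
finger_gap: 0.0942
```

Run:
```python
from h import *
from scipy.optimize import least_squares
for n in ["scene","side"]:
    c=grab(n);save(c,n+"5.pkl");png(c,f"pics/{n}5.png",s=1.4);P=cloud(c);X,Y,Z=P[...,0],P[...,1],P[...,2]
    for z0,z1,R in [(.006,.026,.02),(.045,.08,.012),(.085,.118,.012)]:
        h=P[(np.hypot(X-.545,Y-.025)<.035)&(Z>z0)&(Z<z1)]
        r=least_squares(lambda p:np.hypot(h[:,0]-p[0],h[:,1]-p[1])-R,[.545,.025],loss="soft_l1",f_scale=.002);print(n,z0,r.x,len(h))
    h=P[(np.hypot(X-.545,Y-.025)<.035)&(Z<.15)];print("zmax",h[:,2].max())
    m=(abs(X-.641)<.025)&(abs(Y-.177)<.025)&(Z>.05)&(Z<.1);print("block z",np.percentile(Z[m],[50,90,99]))
s=arm.state();print(s["t"],s["eef_pos"],s["ft_force"],s["finger_gap"])
```

```text
scene 0.006 [0.5442415  0.02513177] 161
scene 0.045 [0.54418051 0.02505567] 211
scene 0.085 [0.54425694 0.02501527] 229
zmax 0.1271495831951684
block z [0.07504148 0.07627925 0.07713347]
side 0.006 [0.54551081 0.02450151] 148
side 0.045 [0.54530957 0.02461746] 159
side 0.085 [0.54548903 0.02465376] 171
zmax 0.1257067992398555
block z [0.07437423 0.07549546 0.0762713 ]
20.7167 [0.54911918 0.02678933 0.20967164] [-0.05228089 -0.77217498 -0.12057593] 0.09405818412551512
```

View pics/scene5.png

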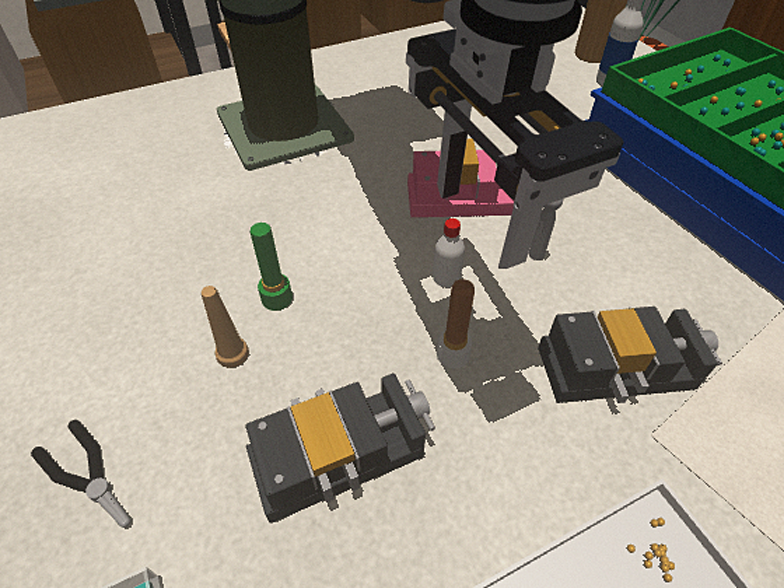

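View pics/side5.png

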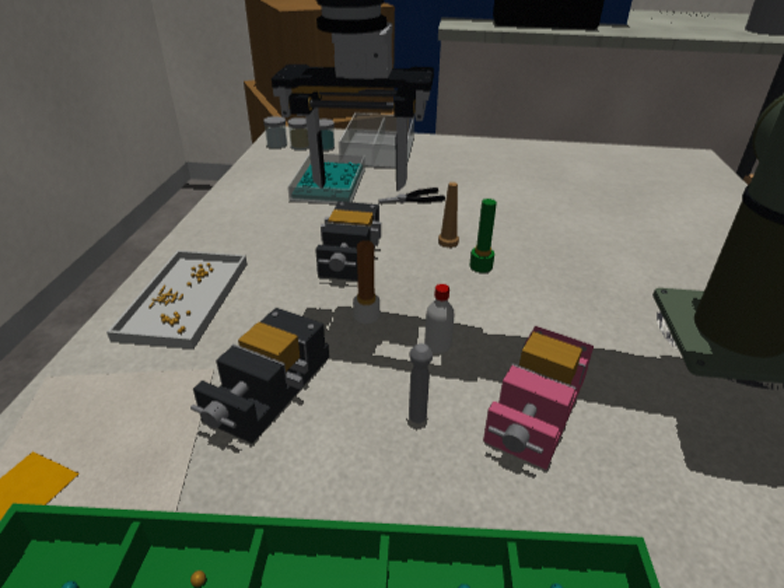

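The tapper stands upright at (458,320) in the scene view, and its axis is the same at every height to within 0.3 mm. The block at (628,335) reads 0.075 in both cameras, the gripper is clear, and nothing else has moved. Handing in.

```bash
python3 -c "
from workcell import arm
print(arm.sign_off())"
```

```text
the job is handed in; nothing more can be done
None
```

The block is fully home on its parallels, and the tapper is standing upright on the open bench, released. I handed the job in at about 20.7 s of the 48 s allowed.

- **Pressing:** I gripped the white-footed tapper at about 98 mm and pressed the block in the right-hand dark vise with its foot. It gave way at about 7 N and stopped hard, and held there at 13–18 N.
- **Block height:** The top went from about 86 mm to 75 mm in both cameras, which is the home height. I did not test separately that the parallels can no longer slide.
- **Tapper:** I set it down at about (0.545, 0.025). Its axis is vertical to within 0.3 mm over its height, and the gripper is clear above it.
- **Look-alikes:** In the final pictures the green tapper, pink vise, punch, mandrel, bottle and other vise appear unmoved.
- **Tilt while carrying:** The tool leaned more than I wanted, up to about 3° over the block. It was about 2.8° at first contact and about 1° after the press. It was still about 1.3° when I set the tapper down, but the tapper settled flat on release.

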